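# Free the locked battery pack and put it in the charger

## Task

A steel arm clamped over its top locks the hanging battery pack on its stand: feel which way the screw knob on the stand gives (nothing shows whether its thread is left- or right-handed) and turn it that way as far as it goes, so that the arm swings aside. Lift the pack up and off its hook plate, stand it upright on the open desk and let go. Then take it again the other way, by its front and hook lip, and lower it gently between the charger's two cheeks, either way round, flat onto the charger's floor, without disturbing the hard disk, tape roll or solder spool.

Things in the scene. Friction and masses are not known exactly. Their poses are not given: they have to be found in the camera images.
- stand: Fixed hanging stand, at left. Origin on the desk under the hook plate; z up, x from the pack's side back to the lock head. Base slab 12 mm thick, x -52 to 112, y -55 to 55 mm. Upright hook plate: 6 mm thick (x -3 to 3), 56 mm wide, top edge 125 mm up. Lock head: grey block, x 26 to 104, y -29 to 29 mm, top 134 mm up, the knob on it.
- knob_grip (a point): Middle of the knob's black grip bar, on its upright axis, 170 mm above the desk, at x = 66 mm, y = 0 of the stand. The bar is 56 mm long (this frame's y), 12 mm thick (x), from 153 to 183 mm above the desk: take it from above across its 12 mm. The steel locking arm turns with it: 18 mm wide, 137 to 145 mm up, from the axis 64 mm along this frame's -x. The frame turns with the knob.
- knob (a joint): Turn of the knob in rad, anticlockwise from above positive; about 0 at the start (bar along the stand's y). It turns easily (0.05 N m) only ONE way, to an end stop at +1.35 or -1.35; the other way it jams after about 0.05 rad. Which way is free differs from start to start and cannot be seen. It stays where it is left. At 0 the locking arm lies 3 mm over the hung pack's lip; past 0.9 either way the pack is free.
- pack: Loose black battery pack, 0.25 to 0.5 kg: block 48 (x) x 60 (y) x 80 mm (z), with a 60 mm wide hook lip on its back: a bridge at z 72 to 80 and a wall at x 33 to 41, z 50 to 80, leaving a slot 9 mm wide, 22 deep, over the hook plate. Origin: centre of the block's underside, z up. At the start its axes are the stand's, origin at stand x = -30 mm, 53 mm up; there only its 60 mm width can be gripped.
- pack_mid (a point): Point on the pack level with its underside, at the middle of its 65 mm over-all length (x, block and lip): 8.5 mm from the pack's origin along the pack's x. Axes as the pack's. In the charger the pack can be gripped only along this length, on its front and on the lip's wall.
- charger: Fixed grey charger behind the computer case: floor 100 (x) x 112 mm (y), 10 mm thick, and two upright cheeks 66 mm long (x), at y -45 to -35 and 35 to 45 mm, rising to 90 mm above the desk. The bay between is 70 mm wide, open above and at both ends (x); the pack's x goes along its x, 5 mm to spare each side, tops level. Origin on the desk under the bay's middle, z up.
- bay (a point): Middle of the bay's floor, 10 mm above the desk; axes as the charger's. The desk is at world z = 0 and open between charger and stand, e.g. round world x 0.60, y 0.10 m; the fixed computer case in front of the charger fills about world x 0.21 to 0.52, y -0.30 to 0.15 m, 0.13 m high.
- hdd: Bystander: hard disk drive, 102 x 147 x 27 mm, lying on the desk in front of the stand. Origin at the centre of its underside.
- masking: Bystander: roll of masking tape, 100 mm across, 25 mm high, lying to the right of the charger. Origin at the centre of its underside.
- spool: Bystander: solder spool, about 52 mm across, 34 mm high, on the desk near the front of the printer. Origin at its underside.
Things that resemble listed ones, but are neither listed nor needed, are in the scene too. Of the things that look like the pack, the smaller one is meant.

How it is judged:
By the outcome, as a careful person would: the job done as asked, in the order asked, and still so for the second after the job is handed in, with the robot touching nothing.
It also fails if it takes over 72 s, if anything falls off the work surface, if the arm or the gripper's body presses on something with over 40 N, if the wrist force passes 120 N, or if a joint passes its speed limit or range.

## Robot

A 7-joint arm with a two-finger parallel gripper is mounted at the origin on a cart in front of the work surface, level with it; the furniture and walls round the work are solid. World frame = base frame: x ahead of the robot, y to its left, z up, the work surface at z = 0. Lengths are in m, angles in rad, forces in N, time in s.
With the tool pointing down it reaches from about 0.4 to 0.85 m from the base axis. Payload 4.4 kg.
Tool frame: the origin (TCP) lies between the finger pads; the fingertips stand 19 mm ahead of it and the grasp point (between the pads) is the TCP; z points along the fingers, y is the line along which they close (so a half turn about z gives the same grasp; the last joint's range is limited). The gripper opens to 94 mm and grips with 3 to 60 N. Pads are 16 mm wide; open, the fingers measure 119 mm over their backs; the gripper's body (75 mm by 177 mm) begins 78 mm behind the grasp point.
Start: joints at [1.078, 0.628, 0.038, 1.517, -0.027, 0.996, -0.02], TCP at [0.269, -0.592, 0.224] pointing down, gripper open.
Joint ranges: [-3.06, 3.06], [-0.37, 2.12], [-1.25, 1.32], [0.18, 2.47], [-1.1, 4.24], [0.23, 1.98], [-2.94, 2.94]. Speed limits (rad/s): [2.57, 2.57, 3.14, 3.14, 3.14, 3.14, 3.14].

## Interface

Orientations are given as a rotation vector (axis times angle).
In Python, from station import arm, imaging, find_in gives the robot as it stands.
- The arm moves only by the shell command python3 -m crank 'ROWS' [OPENING] [FORCE]. ROWS is JSON, a list of rows, each a list of 6 numbers: the shift along the tool's x, y, z in mm, then the turn, a rotation vector about the tool's x, y, z in rad. In form: [[tx, ty, tz, ax, ay, az], ...]. A call has 1 to 8 rows; each row shifts and turns the commanded pose from where the row before left it, along the tool's axes as they then stand; what a row does not reach is not made up. A row lasts 1/12 s, in which the tool goes at most 41.7 mm and 7.16 degrees, less where a joint would pass 70% of its speed; a pose out of reach is approached as far as the arm can. A call with a gripper value outside its range is refused whole. OPENING is the closure, from 0 (fully open) to 1 (shut), set as the call begins (- or left out, the last holds). The fingers move at their own pace and stop on an object; FORCE is the grip in N (left out, the last holds). Time passes only in rows, so rows that do not move let the fingers close. It gives the time, the measured TCP pose, the force, the opening and the grip force at its end, in the units of the state.
- arm.get_obs(): the state, without advancing time (a new reading comes with each control period).
- imaging.grab_frame(name): name is "side" or "top"; returns a dict with "frame" (480x640x3 uint8, red, green, blue), "intrinsics" (3x3 intrinsics, pixels), "rvec" (rotation vector, rad) and "tvec" (3), from world to camera coordinates, as OpenCV has them. Camera axes: x right, y down, z forward; pixel columns grow to the right and rows downward; lengths in m; the calibration is good to about 2 mm. A picture is of the moment at which its call begins. There is no depth.
- arm.sign_off(): hands the job in; it is judged then, once.
Trained networks look in a picture, given as the dict that the camera call returned (one of the last four; its "shot" number tells which), for a name from the list of things; names that differ only in an ending like _2 or _b are one class to them, and where a whole thing is asked for, a point or a joint stands for the part that bears it (a point fixed in the world has none). Each returns a list of dicts, best first, with "confidence" (0 to 1); they miss things now and then, are a little off and sometimes report something else, mostly with a low value. They report only what shows in the picture. A call takes as long as a camera call. They do not tell look-alikes from the thing itself.
- find_in(name, picture): "pixel" ([column, row] in pixels, amid what is visible of it).
The state is a dict: "t": time; "joints": joint angles; "qd": joint speeds; "tau": joint torques, N m; "position": TCP position; "eef_rot": TCP orientation; "ft_force": force on the tool from outside, world axes, zero at the start; "moment": the same for the moment, N m; "width": finger opening in m; "finger_force": force on a finger pad.
Only numpy, scipy, OpenCV 4.12 (cv2) and the standard library are available. Lean on these libraries where they do the work, as an engineer would, in place of code of your own. Each camera call takes 0.05 s, during which the arm holds its last target. There are 200 camera calls.

## Working session

There is one attempt and no reset: what is moved stays moved. The work goes in short steps, Python scripts to look and compute and a shell command to move; the robot and the scene stay as the last step left them, time stands still between calls to the robot, and variables do not carry over. Pictures are saved under pics/ and viewed, at most 10 in all, crops included, and the job is handed in when it is done.

```bash
ls; mkdir -p pics
python3 - <<'E'
from station import arm, imaging, find_in
import cv2
o=arm.get_obs();print({k:o[k] for k in('t','position','eef_rot','width')})
for n in("side","top"):
    f=imaging.grab_frame(n);cv2.imwrite(f"pics/{n}0.png",f["frame"][:,:,::-1])
    print(n,f["intrinsics"].tolist(),f["rvec"],f["tvec"])
    for k in("stand","knob_grip","pack","charger","hdd","masking","spool"):
        print(k,[([round(float(v)) for v in d["pixel"]],round(d["confidence"],2)) for d in find_in(k,f)])
E
```

```text
pics
{'t': 0.0, 'position': array([ 0.26882499, -0.59108723,  0.22356895]), 'eef_rot': array([-3.06849829e+00, -6.64924032e-01,  6.89089167e-04]), 'width': 0.09383221053555058}
side [[543.5257108368963, 0.0, 320.8889617561964], [0.0, 543.5257108368963, 247.56606622583627], [0.0, 0.0, 1.0]] [ 1.22625991  2.53302425 -0.69834754] [ 0.21895775 -0.30903332  1.74564427]
stand [([370, 316], 0.92)]
knob_grip [([373, 300], 0.84), ([245, 259], 0.55)]
pack [([433, 376], 0.87), ([385, 279], 0.59)]
charger [([243, 257], 0.89)]
hdd []
masking [([189, 208], 0.57)]
spool [([311, 328], 0.71), ([383, 280], 0.25)]
top [[615.1231715681602, 0.0, 329.81617280880624], [0.0, 615.1231715681602, 250.6113675171432], [0.0, 0.0, 1.0]] [ 2.08385812 -2.14985086  0.21715679] [0.10034899 0.50345192 1.64508707]
stand [([253, 246], 0.63)]
knob_grip [([250, 236], 0.73), ([470, 229], 0.46)]
pack [([260, 270], 0.81), ([173, 234], 0.61)]
charger [([389, 222], 0.88), ([470, 228], 0.21)]
hdd [([276, 326], 0.97), ([257, 273], 0.68)]
masking [([472, 231], 0.67), ([295, 207], 0.39)]
spool [([293, 207], 0.51), ([258, 272], 0.25)]
```

View pics/side0.png

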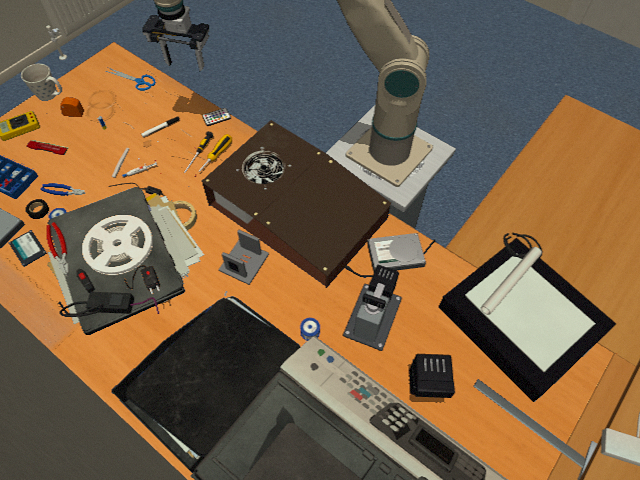

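View pics/top0.png

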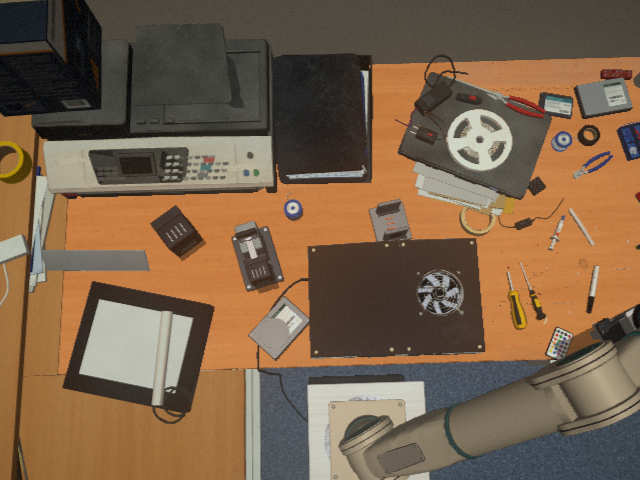

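The top picture shows the hung pack at (260,270) on the stand (255,255), with the knob near (252,238). The larger look-alike pack stands alone at (178,230), and at (433,376) in the side view. The charger is at (390,222), the spool at (293,208), the tape at (478,220) and the hdd at (280,327). I choose the smaller, hung one: (260,270) top, (385,279) side. One close crop will check that.

Run:
```python
import cv2,numpy as np
t=cv2.imread("pics/top0.png");s=cv2.imread("pics/side0.png")
def c(im,x,y,w,h,W,H): return cv2.resize(im[y:y+h,x:x+w],(W,H),interpolation=cv2.INTER_CUBIC)
a=np.hstack([c(t,215,215,80,60+20,400,400)[:300*400//300],c(t,360,190,60,60,400,400)])
cv2.imwrite("pics/crop_t.png",a)
```

```text
(no output)
```

View pics/crop_t.png

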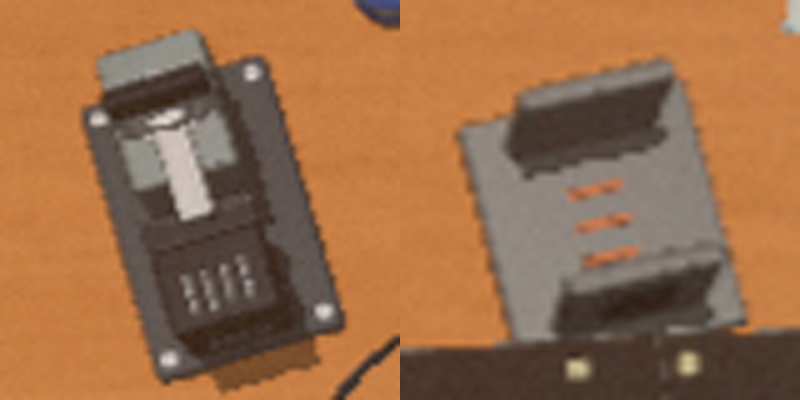

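The crop confirms the smaller hung pack under the bright locking arm, plus the stand base corners, the bar and the charger's cheeks and floor. I'll fit both poses from these corners.

```bash
cat > h.py <<'E'
from station import arm, imaging, find_in
import cv2,numpy as np
from scipy.optimize import least_squares
from scipy.spatial.transform import Rotation as R
def proj(f,P): return cv2.projectPoints(np.array(P,float),f["rvec"],f["tvec"],f["intrinsics"],None)[0][:,0]
def W(p,P):
    P=np.array(P,float)/1000; c,s=np.cos(p[2]),np.sin(p[2])
    return np.c_[p[0]+c*P[:,0]-s*P[:,1],p[1]+s*P[:,0]+c*P[:,1],P[:,2]]
def fit(f,P,px,p0):
    r=least_squares(lambda p:(proj(f,W(p,P))-px).ravel(),p0,loss='soft_l1')
    return r.x,(proj(f,W(r.x,P))-px).round(1).tolist()
def ray(f,px,z):
    Rm=cv2.Rodrigues(np.array(f["rvec"]))[0];c=-Rm.T@f["tvec"];d=Rm.T@np.linalg.inv(f["intrinsics"])@[px[0],px[1],1]
    return c+d*(z-c[2])/d[2]
def tool(target,o=None):
    """target xyz yaw(of tool y axis) -> shift in tool axes mm, turn about tool z (nearest of half turns)"""
    o=o or arm.get_obs(); r=R.from_rotvec(o["eef_rot"]).as_matrix()
    d=r.T@(np.array(target[:3])-o["position"])*1000
    Y=np.array([np.cos(target[3]),np.sin(target[3]),0]);Z=np.array([0,0,-1.]);best=[]
    for s in(1,-1):
        T=np.c_[np.cross(s*Y,Z),s*Y,Z];best.append(R.from_matrix(r.T@T).as_rotvec())
    return d.round(1),[b.round(3) for b in best],o["joints"].round(2)
E
python3 - <<'E'
from h import *
f=imaging.grab_frame("top")
L=lambda a:np.array([215,215])+np.array(a)/5
C=lambda a:np.array([360,190])+np.array(a)/6.667
P=[(112,55,12),(112,-55,12),(-52,-55,12),(-52,55,12)]
px=L([(83,112),(265,58),(343,325),(158,382)])
p,r=fit(f,P,px,[.55,.25,0]);print("stand",p,r)
print("knob",W(p,[(66,0,170)]),"pack",W(p,[(-30,0,53)]))
print("bar ends crop",((proj(f,W(p,[(66,28,183),(66,-28,183),(-54,30,133),(-54,-30,133)]))-[215,215])*5).round())
P=[(-33,40,90),(33,40,90),(-33,-40,90),(33,-40,90),(-50,56,10),(50,-56,10)]
px=C([(518,103),(672,70),(558,290),(722,254),(460,130),(745,322)])
p,r=fit(f,P,px,[.6,-.1,-1.5]);print("charger",p,r)
for n,q in(("spool",(293,208)),("tape",(478,220)),("decoy",(178,230))):print(n,ray(f,q,.03))
E
```

```text
stand [0.46879548 0.28079404 0.26643204] [[-0.7, -0.4], [0.2, -0.7], [0.7, 0.5], [-0.2, 0.5]]
knob [[0.53246677 0.29817125 0.17      ]] pack [[0.43985399 0.27289531 0.053     ]]
bar ends crop [[101. 105.]
 [207.  73.]
 [173. 343.]
 [285. 310.]]
charger [ 0.58181553 -0.25401379 -1.37848694] [[0.1, 0.1], [0.3, -0.1], [1.7, -0.1], [0.6, 0.0], [-3.2, -0.4], [-1.8, 0.5]]
spool [0.6368873  0.18482171 0.03      ]
tape [ 0.58561841 -0.33598443  0.03      ]
decoy [0.58294832 0.50909673 0.03      ]
```

Run:
```python
from h import *
f=imaging.grab_frame("top")
C=lambda a:np.array([360,190])+(np.array(a)-[400,0])/6.667
P=[(-33,40,90),(33,40,90),(-33,-40,90),(33,-40,90),(-50,56,10),(50,-56,10)]
px=C([(518,103),(672,70),(558,290),(722,254),(460,130),(745,322)])
p,r=fit(f,P,px,[.6,-.1,-1.5]);print("charger",p,r)
print(np.linalg.norm(proj(f,W(p,[(0,0,10)])),axis=1),proj(f,W(p,[(-50,56,10),(50,56,10),(50,-56,10)])))
q=np.array([0.53247,0.29817,.30,0.2664])
print(tool(q))
```

```text
charger [ 0.58694095 -0.08939472 -1.37981917] [[-0.2, 0.1], [0.2, -0.1], [0.8, -0.1], [-0.2, 0.0], [-0.7, -0.4], [0.1, 0.5]]
[449.66694269] [[368.32262802 209.11907596]
 [402.19819732 201.70491542]
 [411.80629244 238.84175419]]
(array([ 608.1, -701. ,  -75.5]), [array([ 0.  ,  0.  , -1.41]), array([ 0.   , -0.   ,  1.731])], array([ 1.08,  0.63,  0.04,  1.52, -0.03,  1.  , -0.02]))
```

```bash
A='[40,0,-3.5,0,0,-0.064]'; 
python3 -m crank '[[40,0,-3.5,0,0,-0.064],[40,0,-3.5,0,0,-0.064],[40,0,-3.5,0,0,-0.064],[40,0,-3.5,0,0,-0.064],[40,0,-3.5,0,0,-0.064],[40,0,-3.5,0,0,-0.064],[40,0,-3.5,0,0,-0.064],[40,0,-3.5,0,0,-0.064]]' 0
python3 -m crank '[[40,0,-3.5,0,0,-0.064],[40,0,-3.5,0,0,-0.064],[40,0,-3.5,0,0,-0.064],[40,0,-3.5,0,0,-0.064],[40,0,-3.5,0,0,-0.064],[40,0,-3.5,0,0,-0.064],[40,0,-3.5,0,0,-0.064],[40,0,-3.5,0,0,-0.064]]'
python3 -m crank '[[40,0,-3.5,0,0,-0.064],[40,0,-3.5,0,0,-0.064],[40,0,-3.5,0,0,-0.064],[40,0,-3.5,0,0,-0.064],[40,0,-3.5,0,0,-0.064],[40,0,-3.5,0,0,-0.064]]'
python3 - <<'E'
from h import *
print(tool([0.53247,0.29817,.26,0.2664]))
E
```

```text
t: 1.57
position: [0.5224, -0.3987, 0.2527]
eef_rot: [2.799, 1.425, 0.0]
ft_force: [0.9, 0.3, 0.1]
width: 0.094
finger_force: 0.0
t: 2.23
position: [0.6472, -0.1075, 0.2806]
eef_rot: [2.347, 2.087, 0.0]
ft_force: [0.4, 0.4, 0.1]
width: 0.094
finger_force: 0.0
t: 2.73
position: [0.6369, 0.1309, 0.3016]
eef_rot: [1.906, 2.497, 0.001]
ft_force: [0.9, 0.5, 0.1]
width: 0.0937
finger_force: 0.0
(array([188.9, -56.7,  41.6]), [array([0., 0., 0.]), array([-0.000e+00,  1.000e-03, -3.141e+00])], array([-0.04,  0.58, -0.36,  1.41,  0.21,  1.19, -0.16]))
```

```bash
python3 -m crank '[[31.5,-9.5,0,0,0,0],[31.5,-9.5,0,0,0,0],[31.5,-9.5,0,0,0,0],[31.5,-9.5,0,0,0,0],[31.5,-9.5,20,0,0,0],[31.5,-9.5,20,0,0,0],[0,0,0,0,0,0],[0,0,0,0,0,0]]' 0
python3 - <<'E'
from h import *
a=[]
for n,b in(("top",(200,180,120,120)),("side",(330,220,120,120))):
    f=imaging.grab_frame(n);x,y,w,h=b;a.append(cv2.resize(f["frame"][y:y+h,x:x+w,::-1],(400,400),interpolation=cv2.INTER_CUBIC))
    st=[.4688,.2808,.2664]
    print(n,((proj(f,W(st,[(66,28,183),(66,-28,183),(66,0,145),(2,0,145)]))-[x,y])*400/120).round().tolist())
cv2.imwrite("pics/c1.png",np.hstack(a))
print(tool([0.53247,0.29817,.172,0.2664]))
E
```

```text
t: 3.4
position: [0.5306, 0.2984, 0.2606]
eef_rot: [-1.903, -2.498, 0.003]
ft_force: [0.3, -0.4, 0.2]
width: 0.094
finger_force: 0.0
top [[118.0, 186.0], [188.0, 166.0], [159.0, 187.0], [181.0, 264.0]]
side [[185.0, 266.0], [111.0, 237.0], [143.0, 275.0], [173.0, 202.0]]
(array([ 2.7, -0.6, 89.7]), [array([ 0.001,  0.001, -0.003]), array([ 2.000e-03, -1.000e-03,  3.138e+00])], array([-0.32,  0.55, -0.37,  1.58,  0.22,  1.05, -0.49]))
```

View pics/c1.png

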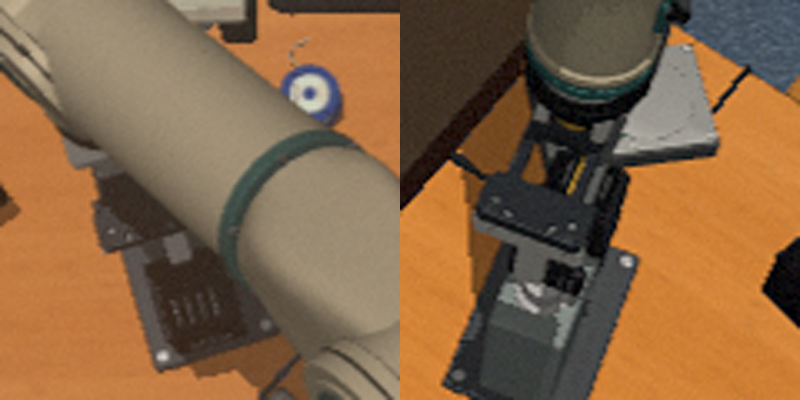

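The gripper stands above the knob. In the side half the bar shows between the fingers, around (545,250), as predicted. I'll descend and close with a light grip.

```bash
python3 -m crank '[[1.5,0,30,0,0,0],[1,0,30,0,0,0],[0,0,16,0,0,0],[0,0,9,0,0,0],[0,0,0,0,0,0],[0,0,0,0,0,0]]' 0
python3 -m crank '[[0,0,0,0,0,0],[0,0,0,0,0,0],[0,0,0,0,0,0],[0,0,0,0,0,0],[0,0,0,0,0,0],[0,0,0,0,0,0],[0,0,0,0,0,0],[0,0,0,0,0,0]]' 1 12
python3 - <<'E'
from h import *
o=arm.get_obs();print(o["position"],o["width"],o["finger_force"],o["ft_force"],o["moment"])
E
```

```text
t: 4.0
position: [0.5333, 0.2984, 0.1772]
eef_rot: [1.912, 2.492, 0.002]
ft_force: [0.2, 0.7, 0.5]
width: 0.0942
finger_force: 0.0
t: 4.67
position: [0.532, 0.299, 0.1765]
eef_rot: [1.91, 2.494, -0.0]
ft_force: [-0.5, 0.7, 0.6]
width: 0.044
finger_force: 0.0
[0.53203862 0.29903957 0.17650164] 0.04403299747332927 0.0 [-0.45501715  0.66501207  0.56915016] [-0.07099058 -0.07290286  0.05068527]
```

```bash
python3 -m crank '[[0,0,0,0,0,0],[0,0,0,0,0,0],[0,0,0,0,0,0],[0,0,0,0,0,0],[0,0,0,0,0,0],[0,0,0,0,0,0],[0,0,0,0,0,0],[0,0,0,0,0,0]]' 1 12
python3 - <<'E'
from h import *
o=arm.get_obs();print(o["position"],o["width"],o["finger_force"],o["ft_force"],o["moment"])
E
python3 -m crank '[[0,0,0,0,0,0.04],[0,0,0,0,0,0.04],[0,0,0,0,0,0.02],[0,0,0,0,0,0]]'
python3 - <<'E'
from h import *
o=arm.get_obs();print(o["position"],o["eef_rot"],o["width"],o["finger_force"],o["ft_force"],o["moment"])
E
```

```text
t: 5.33
position: [0.5366, 0.3002, 0.1769]
eef_rot: [1.908, 2.49, 0.013]
ft_force: [9.5, 3.5, -6.4]
width: 0.0118
finger_force: 12.0
[0.53661626 0.30015617 0.17692523] 0.011805232974495445 11.998906284570694 [ 9.52531807  3.46165679 -6.3920099 ] [ 0.57239967 -2.18730131  0.06664323]
t: 5.67
position: [0.5365, 0.3002, 0.1769]
eef_rot: [2.032, 2.391, 0.013]
ft_force: [9.6, 3.2, -6.2]
width: 0.0118
finger_force: 12.0
[0.53650569 0.30015007 0.17689377] [2.03172978 2.39125119 0.01285067] 0.011839328816816333 12.000345066189766 [ 9.59542375  3.19599603 -6.23730226] [ 0.58252365 -2.1281875  -0.03245851]
```

```bash
python3 -m crank '[[0,4.5,0,0,0,0],[0,0,0,0,0,0.06],[0,0,0,0,0,0.06],[0,0,0,0,0,0.06],[0,0,0,0,0,0]]'
python3 - <<'E'
from h import *
o=arm.get_obs();print(o["position"],o["eef_rot"],o["width"],o["finger_force"],o["ft_force"],o["moment"])
E
```

```text
t: 6.08
position: [0.5367, 0.3002, 0.1769]
eef_rot: [2.241, 2.202, 0.001]
ft_force: [1.6, 1.0, 1.4]
width: 0.0117
finger_force: 12.0
[0.53667524 0.30023484 0.17685039] [2.24056988e+00 2.20204168e+00 1.25051200e-03] 0.011695855473135813 12.002943009138107 [1.57833209 1.03108571 1.35282952] [ 0.13903879 -0.19222897 -0.05534012]
```

It turns clockwise without resistance, so clockwise is the free way. I'll continue to the stop.

```bash
python3 -m crank '[[0,0,0,0,0,0.1],[0,0,0,0,0,0.1],[0,0,0,0,0,0.1],[0,0,0,0,0,0.1],[0,0,0,0,0,0.1],[0,0,0,0,0,0.1],[0,0,0,0,0,0.1],[0,0,0,0,0,0.1]]'
python3 -m crank '[[0,0,0,0,0,0.08],[0,0,0,0,0,0.06],[0,0,0,0,0,0.05],[0,0,0,0,0,0.04],[0,0,0,0,0,0.03],[0,0,0,0,0,0]]'
python3 - <<'E'
from h import *
o=arm.get_obs();print(o["position"],o["eef_rot"],o["joints"][6],2*np.arctan2(o["eef_rot"][1],o["eef_rot"][0])-2*np.arctan2(2.494,1.91),o["ft_force"],o["moment"])
E
```

```text
t: 6.75
position: [0.536, 0.3005, 0.1768]
eef_rot: [-2.921, -1.154, 0.0]
ft_force: [-0.8, 0.9, 2.2]
width: 0.0122
finger_force: 12.0
t: 7.25
position: [0.5359, 0.3007, 0.1768]
eef_rot: [-3.045, -0.771, 0.001]
ft_force: [-2.1, 1.2, 4.3]
width: 0.0118
finger_force: 12.0
[0.53590222 0.30072422 0.17682699] [-3.04450150e+00 -7.70592577e-01  5.81817583e-04] -1.609425403954009 -7.621850316083153 [-2.13408058  1.20571112  4.33999524] [ 0.41515318  0.47317932 -0.02595515]
```

```bash
python3 -m crank '[[0,0,0,0,0,0.04],[0,0,0,0,0,0.03],[0,0,0,0,0,0]]'
python3 - <<'E'
from h import *
o=arm.get_obs();print(o["eef_rot"],2*np.pi+2*np.arctan2(o["eef_rot"][1],o["eef_rot"][0])-2*np.arctan2(2.494,1.91),o["moment"])
E
python3 -m crank '[[0,0,0,0,0,0],[0,0,0,0,0,0],[0,0,0,0,0,0],[0,0,0,0,0,0],[0,0,0,0,0,0]]' 0.7
python3 -m crank '[[0,0,-30,0,0,0],[0,0,-35,0,0,0],[0,0,-35,0,0,0],[0,0,-35,0,0,0]]' 0
python3 - <<'E'
from h import *
# move stand by measured knob
k=np.array([0.5363,0.3004]);c,s=np.cos(.2664),np.sin(.2664)
st=k-66*np.array([c,s])/1000;print("stand",st)
p=st-30*np.array([c,s])/1000;print("pack",p)
print(tool([p[0],p[1],.31,.2664+np.pi/2]))
E
```

```text
t: 7.5
position: [0.5358, 0.3006, 0.1768]
eef_rot: [-3.07, -0.664, 0.001]
ft_force: [-2.3, 1.9, 5.6]
width: 0.0123
finger_force: 12.6
[-3.06978649e+00 -6.63532210e-01  1.18788045e-03] -1.4087225681903375 [0.33209343 0.61388755 0.30456638]
t: 7.92
position: [0.5366, 0.2992, 0.1762]
eef_rot: [3.071, 0.661, -0.0]
ft_force: [0.3, 0.8, -0.1]
width: 0.0278
finger_force: 0.0
t: 8.25
position: [0.5363, 0.2993, 0.3128]
eef_rot: [3.071, 0.662, -0.001]
ft_force: [0.5, 0.7, -0.3]
width: 0.0512
finger_force: 0.0
stand [0.47262816 0.28302483]
pack [0.44368641 0.27512703]
(array([-94.4, -16.1,   2.9]), [array([-1.000e-03,  1.000e-03, -2.983e+00]), array([0.   , 0.001, 0.158])], array([-0.59,  0.5 ,  0.06,  1.5 , -0.03,  1.14, -1.67]))
```

```bash
python3 -m crank '[[-30,-5,0,0,0,0.08],[-30,-3,0,0,0,0.078],[-20,-3,0,0,0,0],[0,0,0,0,0,0],[0,0,0,0,0,0]]' 0
python3 - <<'E'
from h import *
f=imaging.grab_frame("side");x,y,w,h=330,220,120,90
cv2.imwrite("pics/c2.png",cv2.resize(f["frame"][y:y+h,x:x+w,::-1],(800,600),interpolation=cv2.INTER_CUBIC))
st=[.4726,.2830,.2664]
print(((proj(f,W(st,[(3,30,133),(3,-30,133),(-54,30,133),(-54,-30,133),(112,55,12),(112,-55,12),(104,29,134),(104,-29,134)]))-[x,y])*800/120).round().tolist())
print(tool([.4466,.2759,.101,.2664+np.pi/2]),arm.get_obs()["width"])
E
```

```text
t: 8.67
position: [0.4573, 0.2824, 0.312]
eef_rot: [-3.113, -0.42, -0.001]
ft_force: [0.6, 0.6, 0.5]
width: 0.0847
finger_force: 0.0
[[416.0, 461.0], [264.0, 404.0], [466.0, 336.0], [316.0, 282.0], [347.0, 860.0], [80.0, 754.0], [322.0, 692.0], [170.0, 633.0]]
(array([-13.2,   3.1, 210.8]), [array([ 2.000e-03, -0.000e+00, -3.141e+00]), array([-0.   , -0.001,  0.001])], array([-0.67,  0.38,  0.1 ,  1.71, -0.04,  1.05, -1.87])) 0.08895846293552342
```

View pics/c2.png

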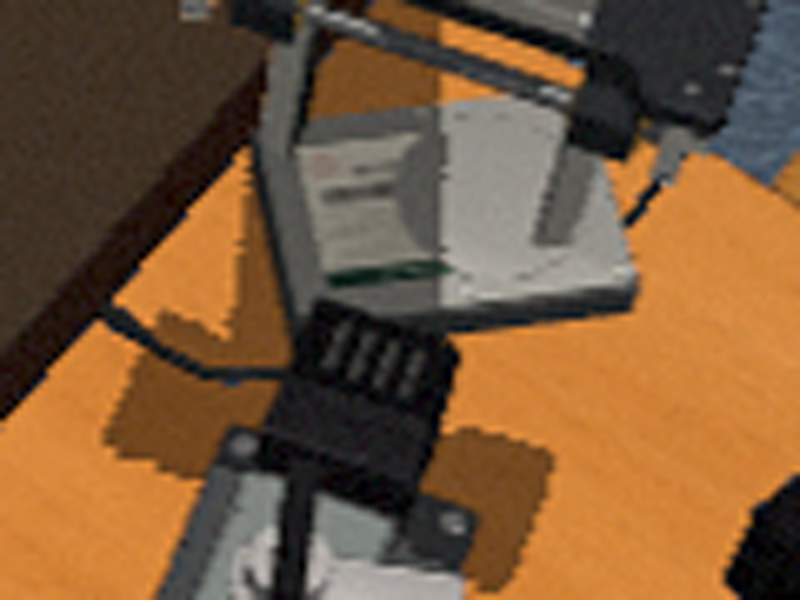

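Knob arm clear of the lip (bright arm to the right at (400,580)), pack top at (310–460, 300–440), close to prediction, fingers either side. I'll descend.

```bash
python3 -m crank '[[-8,3,30,0,0,0],[-3,0,35,0,0,0],[0,0,35,0,0,0],[0,0,35,0,0,0],[0,0,35,0,0,0],[0,0,25,0,0,0],[0,0,15,0,0,0],[0,0,0,0,0,0]]' 0
python3 -m crank '[[0,0,0,0,0,0],[0,0,0,0,0,0],[0,0,0,0,0,0],[0,0,0,0,0,0],[0,0,0,0,0,0],[0,0,0,0,0,0],[0,0,0,0,0,0],[0,0,0,0,0,0]]' 1 25
python3 - <<'E'
from h import *
o=arm.get_obs();print(o["position"],o["width"],o["ft_force"],o["moment"])
E
```

```text
t: 9.38
position: [0.4471, 0.275, 0.0977]
eef_rot: [3.111, 0.416, -0.008]
ft_force: [-0.6, -0.3, -0.6]
width: 0.094
finger_force: 0.0
t: 10.05
position: [0.4484, 0.2766, 0.1023]
eef_rot: [-3.113, -0.418, -0.002]
ft_force: [-0.4, -1.2, 6.1]
width: 0.06
finger_force: 25.0
[0.44840688 0.27661641 0.10233895] 0.059960667103155056 [-0.35852814 -1.23104135  6.09892788] [-0.17584892  0.09331345  0.09464894]
```

```bash
python3 -m crank '[[0,0,-5,0,0,0],[0,0,-10,0,0,0],[0,0,-12,0,0,0],[0,0,-15,0,0,0],[0,0,-20,0,0,0],[0,0,-20,0,0,0],[0,0,-20,0,0,0],[0,0,0,0,0,0]]' 1 35
python3 - <<'E'
from h import *
o=arm.get_obs();print(o["position"],o["width"],o["ft_force"],o["moment"])
print(tool([.595,.10,.20,.2664+np.pi/2]))
E
```

```text
t: 10.72
position: [0.4492, 0.2774, 0.207]
eef_rot: [-3.111, -0.417, -0.008]
ft_force: [0.8, 0.5, -3.6]
width: 0.0598
finger_force: 35.0
[0.44921026 0.27741756 0.20700194] 0.05981928434463561 [ 0.82475323  0.46250396 -3.55754536] [ 0.09329493 -0.13842692 -0.02739092]
(array([ 93.8, 209.6,   7.1]), [array([ 8.000e-03, -3.000e-03, -3.141e+00]), array([-0.002, -0.005,  0.   ])], array([-0.66,  0.47,  0.08,  1.88, -0.06,  0.78, -1.85]))
```

```bash
python3 -m crank '[[0,15,0,0,0,0],[0,30,0,0,0,0],[0,30,0,0,0,0],[0,30,0,0,0,0],[20,30,0,0,0,0],[25,30,0,0,0,0],[25,25,0,0,0,0],[23,20,0,0,0,0]]'
python3 -m crank '[[0,0,0,0,0,0],[0,0,0,0,0,0]]'
python3 - <<'E'
from h import *
o=arm.get_obs();print(o["position"],o["width"],o["ft_force"],o["moment"])
print(tool([.595,.10,.05,.2664+np.pi/2]))
a=[]
for n,b in(("top",(220,150,160,120)),("side",(250,210,160,120))):
    f=imaging.grab_frame(n);x,y,w,h=b;a.append(cv2.resize(f["frame"][y:y+h,x:x+w,::-1],(400,300),interpolation=cv2.INTER_CUBIC))
cv2.imwrite("pics/c3.png",np.hstack(a))
E
```

```text
t: 11.38
position: [0.5936, 0.0954, 0.2023]
eef_rot: [3.113, 0.414, -0.004]
ft_force: [0.2, 1.1, -3.4]
width: 0.0603
finger_force: 35.0
t: 11.55
position: [0.5929, 0.0965, 0.2017]
eef_rot: [3.114, 0.413, -0.005]
ft_force: [-1.5, 1.1, -5.2]
width: 0.0595
finger_force: 35.0
[0.59291259 0.09650584 0.20169764] 0.05952187740079726 [-1.51178104  1.0507019  -5.16784592] [0.02808245 0.07064618 0.02585888]
(array([  3.4,  -2.9, 151.7]), [array([ 5.000e-03, -1.000e-03,  3.139e+00]), array([ 0.   ,  0.003, -0.003])], array([-0.26,  0.58,  0.09,  1.68, -0.06,  0.88, -1.46]))
```

View pics/c3.png

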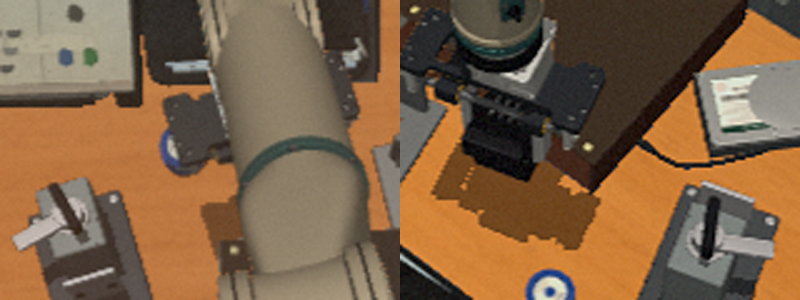

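The pack hangs upright from the gripper at (500,145) in the right half, over open desk. The knob arm is swung aside at (35,235). I'll lower it.

```bash
python3 -m crank '[[2,0,25,0,0,0],[0,0,30,0,0,0],[0,0,30,0,0,0],[0,0,25,0,0,0],[0,0,15,0,0,0],[0,0,10,0,0,0],[0,0,6,0,0,0],[0,0,3,0,0,0]]'
python3 -m crank '[[0,0,2,0,0,0],[0,0,2,0,0,0],[0,0,0,0,0,0],[0,0,0,0,0,0]]'
```

```text
t: 12.32
position: [0.5943, 0.0997, 0.0591]
eef_rot: [-3.113, -0.419, 0.001]
ft_force: [0.7, 0.5, -4.8]
width: 0.0598
finger_force: 35.0
t: 12.65
position: [0.5954, 0.099, 0.0562]
eef_rot: [-3.114, -0.418, -0.002]
ft_force: [-0.8, -0.5, -4.2]
width: 0.0602
finger_force: 35.0
```

```bash
python3 -m crank '[[0,0,2,0,0,0],[0,0,2,0,0,0],[0,0,1,0,0,0],[0,0,0,0,0,0],[0,0,0,0,0,0]]'
python3 -m crank '[[0,0,1,0,0,0],[0,0,0.5,0,0,0],[0,0,0,0,0,0],[0,0,0,0,0,0]]'
```

```text
t: 13.07
position: [0.5949, 0.0989, 0.0504]
eef_rot: [3.114, 0.418, -0.0]
ft_force: [-0.3, 0.1, -5.3]
width: 0.0597
finger_force: 35.0
t: 13.4
position: [0.5952, 0.099, 0.0495]
eef_rot: [-3.114, -0.418, -0.001]
ft_force: [-0.6, -0.7, 2.5]
width: 0.0599
finger_force: 35.0
```

```bash
python3 -m crank '[[0,0,0,0,0,0],[0,0,0,0,0,0],[0,0,0,0,0,0],[0,0,0,0,0,0],[0,0,0,0,0,0],[0,0,0,0,0,0]]' 0
python3 -m crank '[[0,0,-10,0,0,0],[0,0,-30,0,0,0],[0,0,-40,0,0,0],[0,0,-20,0,0,0.12],[0,0,0,0,0,-0.12],[0,0,0,0,0,0]]' 0
python3 - <<'E'
from h import *
print(tool([.5987,.0999,.16,.2669]))
E
```

```text
t: 13.9
position: [0.595, 0.099, 0.049]
eef_rot: [3.114, 0.418, 0.0]
ft_force: [-0.6, -0.6, -0.3]
width: 0.0935
finger_force: 0.0
t: 14.4
position: [0.5962, 0.0992, 0.1516]
eef_rot: [-3.113, -0.423, -0.007]
ft_force: [-0.1, 0.4, -0.4]
width: 0.0937
finger_force: 0.0
(array([ 2.6,  0. , -8.4]), [array([ 0.004, -0.003, -1.568]), array([-0.003, -0.004,  1.574])], array([-0.26,  0.65,  0.08,  1.73, -0.07,  0.76, -1.45]))
```

```bash
python3 -m crank '[[2.6,0,0,0,0,-0.112],[0,0,0,0,0,-0.112],[0,0,0,0,0,-0.112],[0,0,0,0,0,-0.112],[0,0,0,0,0,-0.112],[0,0,0,0,0,-0.112],[0,0,0,0,0,-0.112],[0,0,0,0,0,-0.112]]' 0
python3 -m crank '[[0,0,0,0,0,-0.112],[0,0,0,0,0,-0.112],[0,0,0,0,0,-0.112],[0,0,0,0,0,-0.112],[0,0,0,0,0,-0.112],[0,0,0,0,0,-0.112],[0,0,0,0,0,0],[0,0,0,0,0,0]]' 0
python3 - <<'E'
from h import *
print(tool([.5987,.0999,.064,.2669]))
f=imaging.grab_frame("side");x,y,w,h=250,210,120,90
cv2.imwrite("pics/c4.png",cv2.resize(f["frame"][y:y+h,x:x+w,::-1],(800,600),interpolation=cv2.INTER_CUBIC))
p=[.5904,.0977,.2669]
print(((proj(f,W(p,[(-24,30,80),(-24,-30,80),(41,30,80),(41,-30,80),(41,30,50),(41,-30,50)]))-[x,y])*800/120).round().tolist())
E
```

```text
t: 15.07
position: [0.5967, 0.0994, 0.1484]
eef_rot: [-2.622, -1.729, 0.003]
ft_force: [0.4, -1.0, -0.3]
width: 0.0939
finger_force: 0.0
t: 15.73
position: [0.5969, 0.0993, 0.1484]
eef_rot: [-1.915, -2.489, 0.001]
ft_force: [-0.1, -0.3, -0.5]
width: 0.0944
finger_force: 0.0
(array([ 0.1,  2. , 84.4]), [array([-0.001, -0.   , -0.008]), array([-1.000e-03,  2.000e-03,  3.134e+00])], array([ 0.01,  0.68, -0.36,  1.71,  0.31,  0.81, -0.23]))
[[391.0, 479.0], [251.0, 425.0], [323.0, 618.0], [180.0, 562.0], [325.0, 651.0], [185.0, 596.0]]
```

View pics/c4.png

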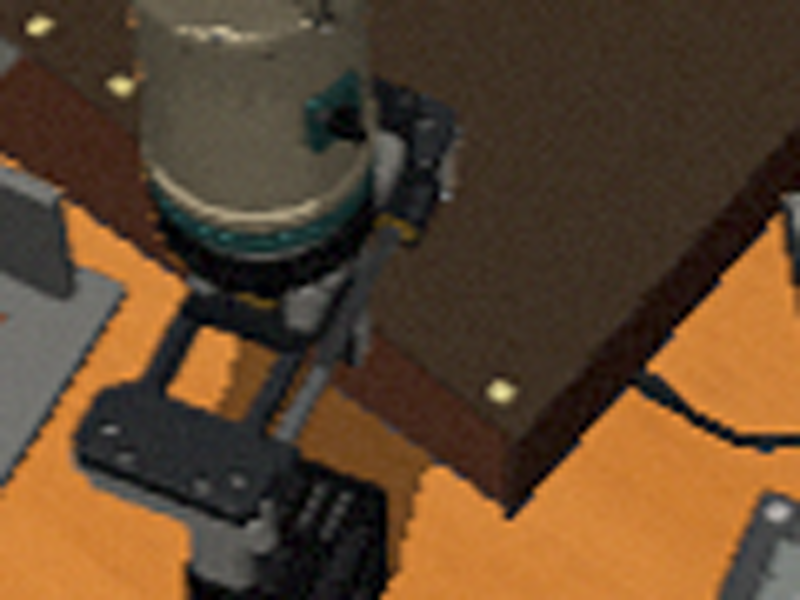

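Pack stands upright; its front top corner shows at (385,490) against a predicted (391,479), which is within about 2 mm. I'll descend and grip along its length.

```bash
python3 -m crank '[[0,2,15,0,0,0],[0,0,25,0,0,0],[0,0,25,0,0,0],[0,0,14,0,0,0],[0,0,5,0,0,0],[0,0,0,0,0,0]]' 0
python3 -m crank '[[0,0,0,0,0,0],[0,0,0,0,0,0],[0,0,0,0,0,0],[0,0,0,0,0,0],[0,0,0,0,0,0],[0,0,0,0,0,0],[0,0,0,0,0,0],[0,0,0,0,0,0]]' 1 20
python3 -m crank '[[0,0,0,0,0,0],[0,0,0,0,0,0]]' 1 40
```

```text
t: 16.28
position: [0.5984, 0.1, 0.0637]
eef_rot: [-1.911, -2.492, 0.004]
ft_force: [-0.5, -0.3, -0.3]
width: 0.0938
finger_force: 0.0
t: 16.95
position: [0.5997, 0.1001, 0.0658]
eef_rot: [1.91, 2.494, 0.001]
ft_force: [-0.7, -0.0, 5.5]
width: 0.065
finger_force: 20.0
t: 17.12
position: [0.5997, 0.1002, 0.0658]
eef_rot: [1.909, 2.494, 0.001]
ft_force: [-0.6, -0.8, 6.3]
width: 0.0644
finger_force: 40.0
```

```bash
python3 -m crank '[[0,0,-5,0,0,0],[0,0,-10,0,0,0],[0,0,-20,0,0,0],[0,0,-30,0,0,0],[0,0,-30,0,0,0],[0,0,-20,0,0,0],[0,0,0,0,0,0],[0,0,0,0,0,0]]'
python3 - <<'E'
from h import *
o=arm.get_obs();print(o["position"],o["width"],o["ft_force"],o["moment"])
t=cv2.imread("pics/top0.png");s=cv2.imread("pics/side0.png");f=imaging.grab_frame("side");g=imaging.grab_frame("top")
cv2.imwrite("pics/c5.png",np.hstack([cv2.resize(s[225:285,212:272],(400,400),interpolation=cv2.INTER_CUBIC),cv2.resize(t[195:250,363:418],(400,400),interpolation=cv2.INTER_CUBIC)]))
p=[.58694,-.08939,-1.37982]
P=[(a*33,b,90) for b in(45,35,-35,-45) for a in(-1,1)]+[(a*50,b*56,10) for a in(-1,1) for b in(-1,1)]
print(((proj(f,W(p,P))-[212,225])*400/60).round().tolist());print(((proj(g,W(p,P))-[363,195])*400/55+[400,0]).round().tolist())
E
```

```text
t: 17.78
position: [0.5996, 0.1001, 0.1806]
eef_rot: [1.909, 2.493, 0.002]
ft_force: [-0.2, 0.4, -5.3]
width: 0.0647
finger_force: 40.0
[0.59960217 0.10008146 0.18059949] 0.06468435639282293 [-0.2104163   0.35590068 -5.31690286] [-0.08023385 -0.09047446  0.04122954]
[[206.0, 246.0], [64.0, 179.0], [220.0, 226.0], [78.0, 160.0], [310.0, 93.0], [171.0, 30.0], [323.0, 75.0], [184.0, 12.0], [387.0, 171.0], [250.0, 379.0], [185.0, 79.0], [44.0, 281.0]]
[[503.0, 64.0], [673.0, 27.0], [509.0, 89.0], [679.0, 52.0], [553.0, 266.0], [725.0, 228.0], [560.0, 292.0], [732.0, 254.0], [506.0, 374.0], [439.0, 103.0], [755.0, 319.0], [685.0, 49.0]]
```

View pics/c5.png

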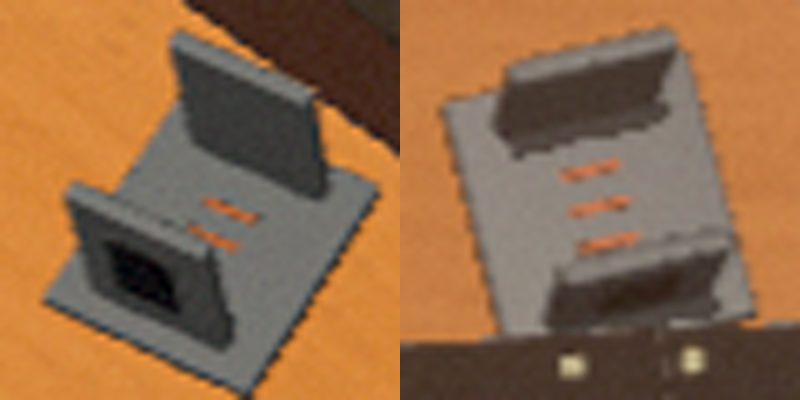

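```bash
python3 -m crank '[[-15,-5,0,0,0,0],[-26,-8.5,0,0,0,0],[-28,-9,0,0,0,0],[-28,-9,0,0,0,0],[-28,-9,0,0,0,0.1],[-28,-9,0,0,0,0.1],[0,0,0,0,0,0.1],[0,0,0,0,0,0.1]]'
python3 -m crank '[[0,0,0,0,0,0.12],[0,0,0,0,0,0.12],[0,0,0,0,0,0.12],[0,0,0,0,0,0.12],[0,0,0,0,0,0.12],[0,0,0,0,0,0.12],[0,0,0,0,0,0.12],[0,0,0,0,0,0.12]]'
python3 -m crank '[[0,0,0,0,0,0.12],[0,0,0,0,0,0.12],[0,0,0,0,0,0.04],[0,0,0,0,0,0],[0,0,0,0,0,0]]'
python3 - <<'E'
from h import *
o=arm.get_obs();print(o["width"],tool([.590,-.088,.168,-1.38]))
E
```

```text
t: 18.55
position: [0.5865, -0.0638, 0.1775]
eef_rot: [-2.376, -2.052, 0.007]
ft_force: [-0.4, 1.8, -3.8]
width: 0.0643
finger_force: 40.0
t: 19.22
position: [0.587, -0.06, 0.1777]
eef_rot: [-3.055, -0.73, 0.007]
ft_force: [-0.1, 0.1, -4.5]
width: 0.0647
finger_force: 40.0
t: 19.63
position: [0.5874, -0.0599, 0.1783]
eef_rot: [-3.126, -0.308, 0.005]
ft_force: [-0.5, -1.4, -4.7]
width: 0.065
finger_force: 40.0
0.06500506797176718 (array([-2.9, 28.1, 10.3]), [array([-0.001,  0.003,  0.006]), array([-5.000e-03, -1.000e-03, -3.136e+00])], array([ 0.01,  0.6 ,  0.07,  1.74, -0.06,  0.81, -1.27]))
```

```bash
python3 -m crank '[[-1,9,3,0,0,0],[-1,10,3,0,0,0],[-1,9,2,0,0,0.006],[0,0,0,0,0,0],[0,0,0,0,0,0]]'
python3 - <<'E'
from h import *
o=arm.get_obs();tx=2*np.arctan2(o["eef_rot"][1],o["eef_rot"][0]);yaw=(tx-np.pi/2+np.pi)%(2*np.pi)-np.pi
print(o["position"],yaw,o["ft_force"])
f=imaging.grab_frame("side");x,y,w,h=205,205,80,60
im=cv2.resize(f["frame"][y:y+h,x:x+w,::-1],(800,600),interpolation=cv2.INTER_CUBIC);cv2.imwrite("pics/c6.png",im)
b=1000*(o["position"][2]-.0658)
m=[o["position"][0],o["position"][1],yaw]
S=lambda p,P:((proj(f,W(p,P))-[x,y])*10).round().tolist()
print("pack +y face bottom/top", S(m,[(-32.5,30,b),(15.5,30,b),(15.5,30,b+80),(-32.5,30,b+80)]), "-y top",S(m,[(-32.5,-30,b+80)]))
p=[.590,-.088,-1.38]
print("cheek+ outer/inner",S(p,[(-33,45,90),(33,45,90),(-33,35,90),(33,35,90)]),"cheek-",S(p,[(-33,-35,90),(-33,-45,90)]))
print("floor",S(p,[(-50,56,10),(50,56,10),(-50,-56,10)]), "10mm +y:",S([p[0]+.00982,p[1]+.00190,p[2]],[(33,45,90)]))
E
```

```text
t: 20.05
position: [0.5907, -0.09, 0.1717]
eef_rot: [3.128, 0.292, -0.001]
ft_force: [0.1, 0.6, -4.3]
width: 0.0649
finger_force: 40.0
[ 0.59074795 -0.08999046  0.1716641 ] -1.3846846531548367 [ 0.05567596  0.63019717 -4.26221008]
pack +y face bottom/top [[389.0, 503.0], [233.0, 429.0], [189.0, 265.0], [352.0, 341.0]] -y top [[478.0, 163.0]]
cheek+ outer/inner [[375.0, 580.0], [162.0, 479.0], [395.0, 550.0], [183.0, 451.0]] cheek- [[531.0, 350.0], [550.0, 322.0]]
floor [[441.0, 780.0], [132.0, 632.0], [647.0, 467.0]] 10mm +y: [[142.0, 508.0]]
```

View pics/c6.png

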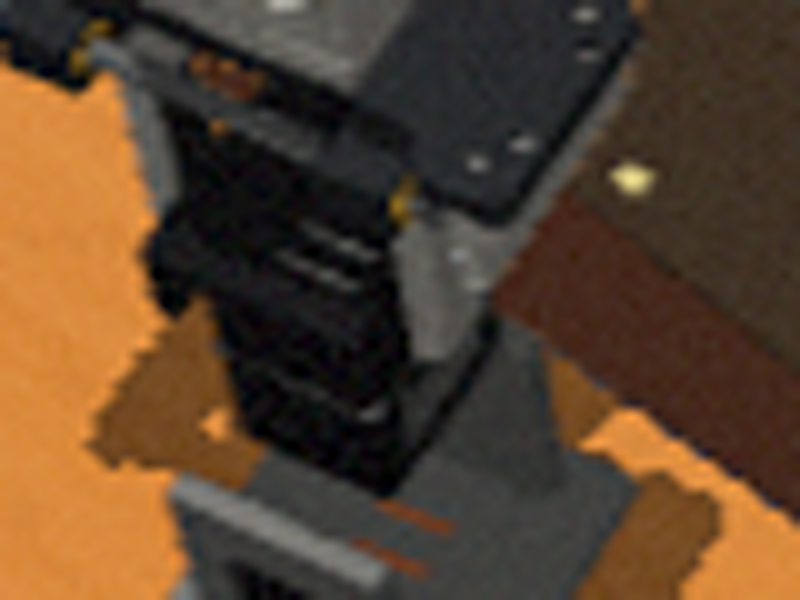

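The pack hovers over the bay. Its bottom corner is at (390,497), and the front cheek's top runs from (175,485) to (382,582). The cheek sits further from the robot than predicted, so I'll remove the camera bias using the stand, whose pose was felt, before lowering.

Run:
```python
from h import *
F={n:imaging.grab_frame(n) for n in("top","side")}
I={n:cv2.cvtColor(cv2.imread(f"pics/{n}0.png"),cv2.COLOR_BGR2GRAY) for n in F}
def sub(n,px):
    q=np.array(px,np.float32).reshape(-1,1,2).copy()
    r=cv2.cornerSubPix(I[n],q,(3,3),(-1,-1),(3,40,.01))[:,0]; return r
top_st=sub("top",np.array([215,215])+np.array([(83,112),(265,58),(343,325),(158,382)])/5)
print("top corners moved",(top_st-(np.array([215,215])+np.array([(83,112),(265,58),(343,325),(158,382)])/5)).round(1).tolist())
B=[(112,55,12),(112,-55,12),(-52,-55,12),(-52,55,12)]
p,r=fit(F["top"],B,top_st,[.47,.28,.27]);print("top stand fit",p,r)
st=[.4726,.2830,.2664]
bt=(top_st-proj(F["top"],W(st,B))).mean(0);print("top bias px",bt)
# screws: inset from top crop
s=np.array([215,215])+np.array([(97,119),(255,72),(323,312),(168,358)])/5
k=least_squares(lambda v:(proj(F["top"],W(p,[(112-v[0],55-v[0],14),(112-v[0],-55+v[0],14),(-52+v[0],-55+v[0],14),(-52+v[0],55-v[0],14)]))-s).ravel(),[8]).x;print("inset",k)
obs=np.array([330,220])+np.array([(243,442),(455,522)])/6.667
i=k[0];pr=proj(F["side"],W(st,[(-52+i,-55+i,14),(-52+i,55-i,14)]));bs=(obs-pr).mean(0);print("side bias",(obs-pr).tolist(),bs)
FC=[(-50,56,10),(50,56,10),(-50,-56,10)]
cs=np.array([212,225])+np.array([(250,395),(44,300),(380,187)])/6.667
c2=sub("side",cs);print("side sub",(c2-cs).round(1).tolist())
for q in(cs,c2):print("charger side",*fit(F["side"],FC,q-bs,[.59,-.088,-1.38]))
P=[(-33,40,90),(33,40,90),(-33,-40,90),(33,-40,90),(-50,56,10),(50,-56,10)]
px=np.array([360,190])+(np.array([(518,103),(672,70),(558,290),(722,254),(460,130),(745,322)])-[400,0])/6.667
print("charger top",*fit(F["top"],P,px-bt,[.59,-.088,-1.38]))
P=[(-50,56,10),(50,56,10),(50,-56,10)]
px=np.array([363,195])+(np.array([(443,104),(685,50),(752,317)])-[400,0])*55/400
print("charger top floor",*fit(F["top"],P,px-bt,[.59,-.088,-1.38]))
```

```text
top corners moved [[0.0, -0.0], [-2.2, 1.3], [0.0, 0.0], [0.6, -1.6]]
top stand fit [0.46910055 0.28138628 0.28231297] [[-1.4, -0.0], [1.5, -2.2], [0.7, -0.0], [-0.7, 2.2]]
top bias px [0.40162107 1.26244274]
inset [9.83073041]
side bias [[-4.8214378409738856e-05, 0.9020549390000383], [0.33457257973537935, 1.1038028986944255]] [0.16726218 1.00292892]
side sub [[-0.9, 0.6], [-1.1, -0.3], [0.2, 0.1]]
charger side [ 0.59166327 -0.08753371 -1.36106877] [[0.0, 0.1], [-0.4, 0.1], [0.4, -0.3]]
charger side [ 0.59270805 -0.08827011 -1.3805505 ] [[-0.1, -0.2], [0.1, 0.1], [-0.0, 0.1]]
charger top [ 0.59056137 -0.08847318 -1.37995632] [[-0.2, 0.1], [0.2, -0.1], [0.8, -0.2], [-0.2, 0.0], [-0.6, -0.3], [0.1, 0.6]]
charger top floor [ 0.59064267 -0.08849979 -1.3829782 ] [[-0.5, -0.2], [0.1, -0.1], [0.4, 0.3]]
```

Both cameras now agree on (0.5915, -0.088, yaw -1.38). I'll nudge there and lower slowly, watching the force.

```bash
python3 - <<'E'
from h import *
print(tool([.5922,-.088,.14,-1.38]))
E
python3 -m crank '[[1.5,-1.5,5,0,0,0],[0,0,6,0,0,0],[0,0,5,0,0,0],[0,0,4,0,0,0],[0,0,3,0,0,0],[0,0,0,0,0,0]]'
python3 - <<'E'
from h import *
o=arm.get_obs();print(o["ft_force"],o["moment"],tool([.5922,-.088,.0758,-1.38]))
E
```

```text
(array([ 1. ,  0.5, 32.1]), [array([-0.001, -0.   , -0.002]), array([-1.00e-03,  1.00e-03,  3.14e+00])], array([ 0.06,  0.61,  0.07,  1.73, -0.06,  0.8 , -1.23]))
t: 20.7
position: [0.5916, -0.0863, 0.148]
eef_rot: [-3.127, -0.296, 0.003]
ft_force: [-0.8, 0.0, -4.6]
width: 0.0653
finger_force: 40.0
[-0.78049246  0.03553424 -4.63060192] [-0.00508657 -0.04383266  0.02485395] (array([ 0.4,  1.8, 72.2]), [array([-0.   ,  0.002, -0.002]), array([3.00e-03, 1.00e-03, 3.14e+00])], array([ 0.06,  0.65,  0.07,  1.74, -0.06,  0.76, -1.23]))
```

```bash
python3 -m crank '[[0.5,1.5,4,0,0,0],[0,0,6,0,0,0],[0,0,6,0,0,0],[0,0,6,0,0,0],[0,0,0,0,0,0]]'
python3 -m crank '[[0,0,6,0,0,0],[0,0,8,0,0,0],[0,0,8,0,0,0],[0,0,8,0,0,0],[0,0,6,0,0,0],[0,0,0,0,0,0],[0,0,0,0,0,0]]'
```

```text
t: 21.12
position: [0.5919, -0.0877, 0.1254]
eef_rot: [-3.127, -0.296, 0.004]
ft_force: [0.0, 0.1, -5.0]
width: 0.0648
finger_force: 40.0
t: 21.7
position: [0.5927, -0.0878, 0.0904]
eef_rot: [-3.127, -0.296, 0.002]
ft_force: [0.6, -0.1, -4.6]
width: 0.0648
finger_force: 40.0
```

```bash
python3 -m crank '[[0,0,4,0,0,0],[0,0,3,0,0,0],[0,0,2,0,0,0],[0,0,2,0,0,0],[0,0,1,0,0,0],[0,0,0,0,0,0],[0,0,0,0,0,0]]'
python3 -m crank '[[0,0,1,0,0,0],[0,0,1,0,0,0],[0,0,0.5,0,0,0],[0,0,0,0,0,0],[0,0,0,0,0,0]]'
```

```text
t: 22.28
position: [0.5931, -0.0878, 0.079]
eef_rot: [3.128, 0.296, 0.0]
ft_force: [-0.2, -0.2, -4.7]
width: 0.0649
finger_force: 40.0
t: 22.7
position: [0.593, -0.0878, 0.0764]
eef_rot: [-3.128, -0.296, 0.0]
ft_force: [0.7, -0.6, -5.1]
width: 0.0646
finger_force: 40.0
```

```bash
python3 -m crank '[[0,0,0.7,0,0,0],[0,0,0.5,0,0,0],[0,0,0.5,0,0,0],[0,0,0,0,0,0],[0,0,0,0,0,0]]'
```

```text
t: 23.12
position: [0.5932, -0.0878, 0.0758]
eef_rot: [3.128, 0.296, 0.001]
ft_force: [-2.1, 1.5, 5.9]
width: 0.0649
finger_force: 40.0
```

It touched the floor at exactly the expected height. Releasing and backing off.

```bash
python3 -m crank '[[0,0,0,0,0,0],[0,0,0,0,0,0],[0,0,0,0,0,0],[0,0,0,0,0,0],[0,0,0,0,0,0],[0,0,0,0,0,0],[0,0,0,0,0,0]]' 0
python3 -m crank '[[0,0,-5,0,0,0],[0,0,-10,0,0,0],[0,0,-25,0,0,0],[0,0,-35,0,0,0],[0,0,-35,0,0,0],[0,0,-35,0,0,0],[0,0,-35,0,0,0],[0,0,-20,0,0,0]]'
python3 -m crank '[[-20,-30,0,0,0,0],[-25,-30,0,0,0,0],[-25,-30,0,0,0,0],[-25,-30,0,0,0,0],[-25,-30,0,0,0,0],[0,0,0,0,0,0],[0,0,0,0,0,0]]'
python3 - <<'E'
from h import *
a=[]
for n,b in(("top",(200,140,320,240)),("side",(160,170,200,150))):
    f=imaging.grab_frame(n);x,y,w,h=b;a.append(cv2.resize(f["frame"][y:y+h,x:x+w,::-1],(400,300),interpolation=cv2.INTER_CUBIC))
    for k in("pack","hdd","masking","spool"):print(n,k,[([round(float(v)) for v in d["pixel"]],round(d["confidence"],2)) for d in find_in(k,f)])
cv2.imwrite("pics/c7.png",np.hstack(a))
E
```

```text
t: 23.7
position: [0.5931, -0.0879, 0.0747]
eef_rot: [3.128, 0.296, 0.0]
ft_force: [0.1, -0.6, 0.0]
width: 0.0945
finger_force: 0.0
t: 24.37
position: [0.5945, -0.0882, 0.2802]
eef_rot: [3.126, 0.296, 0.01]
ft_force: [0.3, -0.1, 0.1]
width: 0.0939
finger_force: 0.0
t: 24.95
position: [0.446, 0.0383, 0.276]
eef_rot: [-3.127, -0.302, -0.002]
ft_force: [0.5, -0.6, 0.3]
width: 0.0939
finger_force: 0.0
top pack [([174, 231], 0.68), ([398, 219], 0.57)]
top hdd [([277, 326], 0.85)]
top masking [([469, 226], 0.77)]
top spool [([296, 208], 0.84)]
side pack [([242, 250], 0.7), ([433, 377], 0.65)]
side hdd [([393, 252], 0.8)]
side masking [([189, 209], 0.5)]
side spool [([310, 327], 0.55)]
```

View pics/c7.png

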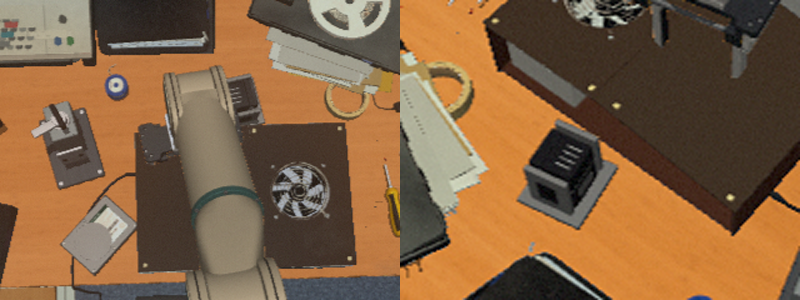

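The pack sits level between the cheeks at (565,165) in the right half. The hdd, tape and spool are where they were, and the arm is clear. Handing in.

```bash
python3 -c "
from station import arm
print(arm.sign_off())"
```

```text
the job is handed in; nothing more can be done
None
```

The job is handed in at about 25 s. The knob gave clockwise and was turned to its stop, the pack was stood upright on the desk and regripped by its front and lip, and it now sits flat in the charger with the hard disk, tape roll and spool undisturbed.

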